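# Sort the mixed-up sintering dies back to their kit trays

## Task

The three graphite dies have been mixed up: each stands in a kit tray whose punches do not fit its bore. Park one die on the middle of the bare white plate, then move the dies round until each stands upright in the middle of the die bay of the tray with the punches that fit it (small die with the thinnest pair, large die with the thickest) and the plate is bare again. Graphite chips, so set the dies down rather than dropping them, and leave the knife, tweezers and brush where they lie.

Things in the scene. Friction and masses are not known exactly. Their poses are not given: they have to be found in the camera images.
- die_small: The small graphite die: a plain dark grey upright ring, outer diameter 36 mm, through bore 12 mm, height 40 mm. Loose, 65 g give or take a fifth. Origin at the centre of its underside, z up along the bore; its yaw has no meaning. At the start it stands in the die bay of a tray that belongs to another die.
- die_medium: The medium graphite die: a plain dark grey upright ring, outer diameter 46 mm, through bore 20 mm, height 48 mm. Loose, 117 g give or take a fifth. Origin at the centre of its underside, z up along the bore; its yaw has no meaning. At the start it stands in the die bay of a tray that belongs to another die.
- die_large: The large graphite die: a plain dark grey upright ring, outer diameter 60 mm, through bore 30 mm, height 56 mm. Loose, 213 g give or take a fifth. Origin at the centre of its underside, z up along the bore; its yaw has no meaning. At the start it stands in the die bay of a tray that belongs to another die.
- tray_small: Tray of the small die: white, fixed, 156 x 104 mm, rim 3 mm thick, 12 mm high. Origin: centre of the open die bay (90 mm in x, 98 mm in y), on the underside; bay floor 4 mm above it; z up, x to the other end, where two fixed graphite punches 11.4 mm thick (thinnest pair), tops at 34 mm, stand at x=76, y=+-25 mm in grey foam 22 mm high (from x=45 mm).
- tray_medium: Tray of the medium die: white, fixed, 156 x 104 mm, rim 3 mm thick, 12 mm high. Origin: centre of the open die bay (90 mm in x, 98 mm in y), on the underside; bay floor 4 mm above it; z up, x to the other end, where two fixed graphite punches 19.4 mm thick (middle pair), tops at 37 mm, stand at x=76, y=+-25 mm in grey foam 22 mm high (from x=45 mm).
- tray_large: Tray of the large die: white, fixed, 156 x 104 mm, rim 3 mm thick, 12 mm high. Origin: centre of the open die bay (90 mm in x, 98 mm in y), on the underside; bay floor 4 mm above it; z up, x to the other end, where two fixed graphite punches 29.4 mm thick (thickest pair), tops at 40 mm, stand at x=76, y=+-25 mm in grey foam 22 mm high (from x=45 mm).
- setter_plate: The free spot: a bare white ceramic plate, 120 x 120 mm and 10 mm thick, fixed flat on the green cutting mat, empty at the start. Origin at the centre of its underside, z up; top face 10 mm above it. Like the trays it lies on the mat, whose top is 3 mm above the work surface.
- knife: Bystander: yellow and black craft knife, 135 x 18 x 13 mm, lying on the mat in a gap between trays. Loose. Origin at its middle, underside; x along its length.
- tweezers: Bystander: steel tweezers, 128 x 14 x 9 mm, lying on the mat in a gap between trays. Loose. Origin near the middle of their length, underside; x along the length.
- brush: Bystander: flat brush with wooden handle, 138 x 19 x 8 mm, lying on the mat in a gap between trays. Loose. Origin near its middle, underside; x along its length.
There are look-alikes about, which are no part of the job. What is shaped like the tray_small but blue is not meant. Leave any yellow look-alike of the die_small alone.

How it is judged:
By the outcome, as a careful person would: the job done as asked, in the order asked, and still so for the second after the job is handed in, with the robot touching nothing.
It also fails if it takes over 115 s, if anything falls off the work surface, if the arm or the gripper's body presses on something with over 40 N, if the wrist force passes 120 N, or if a joint passes its speed limit or range.

## Robot

A 7-joint arm with a two-finger parallel gripper is mounted at the origin on the work surface. World frame = base frame: x ahead of the robot, y to its left, z up, the work surface at z = 0. Lengths are in m, angles in degrees, forces in N, time in s.
With the tool pointing down it reaches from about 0.425 to 1.025 m from the base axis. Payload 3.6 kg.
Tool frame: the origin (TCP) lies midway between the tips of the shut fingers; the grasp point (between the pads) lies 19 mm behind it; z points along the fingers, y is the line along which they close (so a half turn about z gives the same grasp; the last joint's range is limited). The gripper opens to 85 mm and grips with 20 to 120 N. Pads are 22 mm wide; open, the fingers measure 114 mm over their backs; the gripper's body (76 mm by 85 mm) begins 54 mm behind the grasp point. The pads swing forward as they close: fully open they stand 13 mm farther back than shut.
Start: joints at [69.815, 33.873, 2.773, 92.16, -1.908, 54.013, -1.931], TCP at [0.186, -0.701, 0.231] pointing down, gripper open.
Joint ranges: [-153.93, 153.93], [-27.13, 128.08], [-72.61, 78.16], [10.71, 143.7], [-87.88, 267.88], [4.46, 118.87], [-176.78, 176.78]. Speed limits (degrees/s): [147.25, 147.25, 180, 180, 180, 180, 180].

## Interface

Orientations are given as a 3x3 rotation matrix whose columns are the frame's x, y, z axes.
In Python, from station import observe, snapshot, close_job, find_in, spot_point gives the robot as it stands.
- The arm moves only by the tool send_rows, never from a script. Its argument "series" is a list of rows, each a list of 7 numbers: the shift along the tool's x, y, z as a fraction of full scale, then the turn, a rotation vector about the tool's x, y, z as a fraction of full scale, then the opening, from 0 (shut) to 1 (fully open). In form: [[tx, ty, tz, ax, ay, az, claw], ...]. A call has 1 to 12 rows; each row is the pose to reach, as a shift and turn from the pose commanded when the call began, along the tool's axes at that moment, turning the shorter way round; what a row does not reach only later rows make up. Full scale, the value 1, is 0.5 m for a shift and 2 pi rad for a turn. A row lasts 1/12 s, in which the tool goes at most 41.7 mm and 7.16 degrees, less where a joint would pass 70% of its speed; a pose out of reach is approached as far as the arm can. A call with a number of a shift or a turn outside -1 to 1 is refused whole. A call with a gripper value outside its range is refused whole. The fingers move at their own pace and stop on an object; the grip force is fixed at half the most. Time passes only in rows, so rows that repeat a pose let the fingers close. It gives the time, the measured TCP pose, the force, the opening and the grip force at its end, in the units of the state.
- observe(): the state, without advancing time (a new reading comes with each control period).
- snapshot(name): name is "scene" or "top" or "wrist"; returns a dict with "img" (480x640x3 uint8, red, green, blue), "z_map" (480x640 float32, m along the optical axis (not along the pixel's ray), 0 where there is no reading), "fx", "fy", "cx", "cy" (pixels), "origin" and "attitude" of the camera in the world; the wrist camera has in their place "hand_eye" (4x4, takes a point from camera to tool coordinates, whose origin is the TCP and whose axes are the flange's). Camera axes: x right, y up, looking along -z (the intrinsics and any distortion apply to the point x, -y, -z); pixel columns grow to the right and rows downward; lengths in m; the calibration is good to about 2 mm. The wrist camera is an equidistant fisheye: a pixel r from the principal point sees the ray r / f radians off the axis. A picture is of the moment at which its call begins: read the wrist's pose just before it.
- close_job(): hands the job in; it is judged then, once.
Trained networks look in a picture, given as the dict that the camera call returned (one of the last four; its "shot" number tells which), for a name from the list of things; names that differ only in an ending like _2 or _b are one class to them, and where a whole thing is asked for, a point or a joint stands for the part that bears it (a point fixed in the world has none). Each returns a list of dicts, best first, with "conf" (0 to 1); they miss things now and then, are a little off and sometimes report something else, mostly with a low value. They report only what shows in the picture. A call takes as long as a camera call. They do not tell look-alikes from the thing itself.
- find_in(picture, name): "bbox" ([left, top, width, height] in pixels, round what is visible of it).
- spot_point(picture, name): "uv" ([column, row] in pixels: a listed point, or the origin of a listed thing).
The state is a dict: "clock": time; "q": joint angles; "joint_velocities": joint speeds; "effort": joint torques, N m; "position": TCP position; "ee_rot": TCP orientation; "force": force on the tool from outside, world axes, zero at the start; "wrist_torque": the same for the moment, N m; "finger_gap": finger opening in m; "gripper_force": force on a finger pad.
Only numpy, scipy, OpenCV 4.12 (cv2) and the standard library are available. Lean on these libraries where they do the work, as an engineer would, in place of code of your own. Each camera call takes 0.05 s, during which the arm holds its last target. There are 200 camera calls.

## Working session

There is one attempt and no reset: what is moved stays moved. The work goes in short steps, Python scripts to look and compute and a tool call to move; the robot and the scene stay as the last step left them, time stands still between calls to the robot, and variables do not carry over. Pictures are saved under pics/ and viewed, at most 14 in all, crops included, and the job is handed in when it is done.

Besides the shell and the picture viewer there is one more tool, called after "Call:" by a JSON object that holds its "op" and its "data". send_rows: Moves the arm, as the interface text tells. Shift numbers are shares of 0.5 m and turn numbers shares of 2 pi rad, none past 1 either way. Its arguments: {"type":"object","properties":{"series":{"type":"array","items":{"type":"array","items":{"type":"number","minimum":-1,"maximum":1}}}},"required":["series"]}

```bash
mkdir -p pics; ls; python3 - <<'E'
from station import *
import cv2
s=observe();print({k:s[k] for k in('clock','position','ee_rot','finger_gap','force')})
for n in('scene','top'):
    p=snapshot(n);cv2.imwrite(f'pics/{n}0.png',p['img'][:,:,::-1]);print(n,p['fx'],p['fy'],p['cx'],p['cy'],p['origin'],p['attitude'],[k for k in p])
    for o in('die_small','die_medium','die_large','tray_small','tray_medium','tray_large','setter_plate'):
        print(o,[(x['bbox'],x['conf']) for x in find_in(p,o)][:4],[(x['uv'],x['conf']) for x in spot_point(p,o)][:4])
E
```

```text
pics
{'clock': 0.0, 'position': array([ 0.18530299, -0.70006086,  0.23016797]), 'ee_rot': array([[ 9.66683903e-01,  2.55972153e-01, -6.98543048e-04],
       [ 2.55973072e-01, -9.66681581e-01,  2.12316701e-03],
       [-1.31797070e-04, -2.23123958e-03, -9.99997502e-01]]), 'finger_gap': 0.0850998132492949, 'force': array([ 0.42763105, -0.06812495, -0.59777166])}
scene 480.7591886857189 480.7591886857189 320.44223215029734 244.09178051083106 [ 1.1167302  -0.3233705   0.73035256] [[ 0.52784289 -0.54593883  0.65064021]
 [ 0.84915139  0.32297997 -0.41788259]
 [ 0.01799457  0.77306839  0.63406739]] ['img', 'z_map', 'fx', 'fy', 'cx', 'cy', 'origin', 'attitude', 'shot']
die_small [([328.6, 269.7, 19.0, 24.8], 0.8), ([427.2, 235.5, 25.6, 33.4], 0.71), ([325.5, 201.5, 18.3, 18.5], 0.48)] [([335.2, 214.1], 0.83), ([338.5, 289.2], 0.65)]
die_medium [([92.5, 369.6, 35.5, 41.6], 0.96), ([423.4, 237.7, 28.5, 30.9], 0.34)] [([113.5, 400.8], 0.78)]
die_large [([424.0, 235.7, 30.1, 29.9], 0.58)] [([437.5, 260.3], 0.61)]
tray_small [([404.4, 243.0, 82.7, 55.0], 0.84), ([438.1, 177.1, 61.3, 39.7], 0.58)]
[... 585 characters left out ...]
y', 'origin', 'attitude', 'shot']
die_small [([331.0, 195.3, 17.2, 21.3], 0.78), ([269.8, 296.1, 17.7, 16.7], 0.47)] [([279.3, 303.1], 0.59), ([338.7, 207.3], 0.45)]
die_medium [([529.9, 175.9, 26.1, 25.6], 0.59)] [([537.4, 191.4], 0.87)]
die_large [([218.6, 175.8, 32.0, 27.7], 0.58)] [([232.7, 189.9], 0.79)]
tray_small [([93.1, 222.0, 66.6, 73.6], 0.79), ([215.0, 147.0, 45.6, 65.3], 0.76)] [([240.1, 193.1], 0.82), ([120.4, 267.8], 0.78)]
tray_medium [([318.0, 160.4, 49.2, 66.9], 0.76)] [([341.8, 206.1], 0.76)]
tray_large [([513.9, 146.5, 46.5, 65.3], 0.69)] [([533.1, 191.1], 0.67)]
setter_plate [([413.1, 180.2, 54.6, 56.7], 0.92), ([329.4, 197.0, 20.5, 17.0], 0.66)] [([438.0, 208.1], 0.74)]
```

View pics/top0.png

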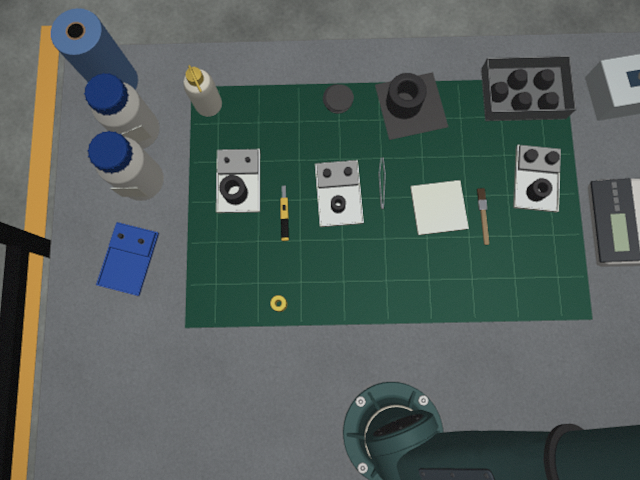

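View pics/scene0.png

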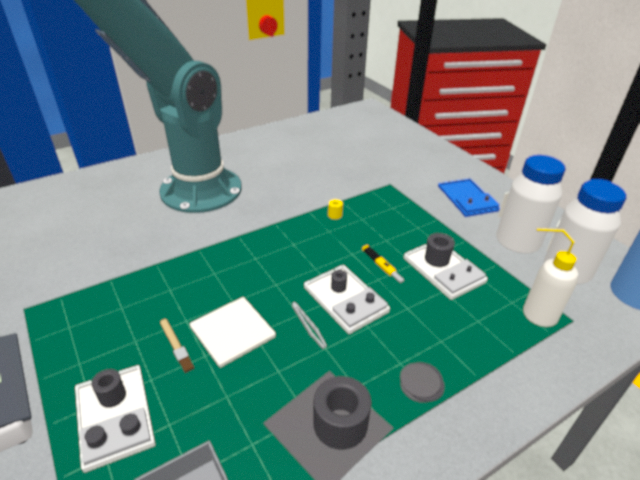

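Top view: the white tray at (238,180) has thin punches and holds the big die. The white tray at (340,192) has medium punches and holds the small die. The white tray at (537,178) has thick punches and holds the medium die. The plate is at (440,207). Look-alikes to leave alone are the blue tray (128,258), the yellow ring (278,303) and the dark ring on a dark pad (405,95). I'll measure the real ones and check the punches and dies in an enlarged crop.

```bash
cat > h.py <<'E'
import numpy as np,cv2
from station import *
def rays(p,uv):
    uv=np.atleast_2d(uv).astype(float)
    d=np.c_[(uv[:,0]-p['cx'])/p['fx'],-(uv[:,1]-p['cy'])/p['fy'],-np.ones(len(uv))]
    return d@np.array(p['attitude']).T
def onplane(p,uv,z):
    r=rays(p,uv);o=np.array(p['origin']);return (o+r*((z-o[2])/r[:,2:]))[:,:2]
E
python3 - <<'E'
from h import *
p=snapshot('top');im=p['img'];hsv=cv2.cvtColor(im,cv2.COLOR_RGB2HSV)
vv,uu=np.mgrid[0:480,0:640]
r=rays(p,np.c_[uu.ravel(),vv.ravel()]);P=(np.array(p['origin'])+r*p['z_map'].reshape(-1,1)).reshape(480,640,3)
print('mat z',np.median(P[230:260,400:460,2]),'plate z',np.median(P[195:220,430:450,2]))
ng=((hsv[...,1]<60)&(hsv[...,2]>60)).astype(np.uint8)
for n,(a,b,c,d),z in(('small',(208,140,270,220),.013),('medium',(308,152,372,232),.013),('large',(506,138,570,218),.013),('plate',(405,175,473,240),.012)):
    m=np.zeros((480,640),np.uint8);m[b:d,a:c]=ng[b:d,a:c]
    cs=max(cv2.findContours(m,cv2.RETR_EXTERNAL,cv2.CHAIN_APPROX_NONE)[0],key=cv2.contourArea).reshape(-1,2)
    (x,y),(w,h),t=cv2.minAreaRect((onplane(p,cs,z)*1000).astype(np.float32))
    print(n,'rect centre',round(x),round(y),'size',w,h,t)
    if n!='plate':
        sub=P[b:d,a:c];top=sub[(sub[...,2]>.035)&(sub[...,2]<.08)]
        print('  die top med z',np.median(top[:,2]),'n',len(top))
        zt=np.percentile(top[:,2],70);ys,xs=np.where((P[...,2]>zt-.008)&(P[...,2]<zt+.008));k=(xs>a)&(xs<c)&(ys>b+25)&(ys<d)
        q=onplane(p,np.c_[xs,ys][k],zt)*1000;c0,rr=cv2.minEnclosingCircle(q.astype(np.float32));print('  die',c0,rr,zt)
c=[cv2.resize(im[y:y+80,x:x+68],None,fx=3.9,fy=3.9,interpolation=2) for x,y in((208,140),(308,152),(506,138))]
s=snapshot('scene')['img']
d=[cv2.resize(s[y:y+105,x:x+90],None,fx=2.9,fy=2.6,interpolation=2) for x,y in((400,220),(302,255),(70,362))]
A=np.hstack(c)[:, :783];B=np.hstack(d);W=min(A.shape[1],B.shape[1]);cv2.imwrite('pics/c.png',np.vstack([A[:,:W],B[:,:W]])[:600,:,::-1])
E
```

```text
mat z 0.002212789003630089 plate z 0.012031719636213967
small rect centre 587 348 size 160.2877960205078 107.13853454589844 0.09261495620012283
  die top med z 0.06052084769245458 n 503
  die (554.776611328125, 352.91119384765625) 30.850431442260742 0.062404851070048915
medium rect centre 551 106 size 159.72781372070312 106.16568756103516 3.3440439701080322
  die top med z 0.043160347351482886 n 260
  die (517.6937255859375, 109.71255493164062) 18.78813934326172 0.04540174304808304
large rect centre 577 -369 size 108.7951889038086 160.5838623046875 82.61397552490234
  die top med z 0.04436514285904458 n 570
  die (539.1956176757812, -363.5335693359375) 25.44944190979004 0.05129378476264552
plate rect centre 511 -131 size 122.47171020507812 122.7101058959961 5.752047538757324
```

View pics/c.png

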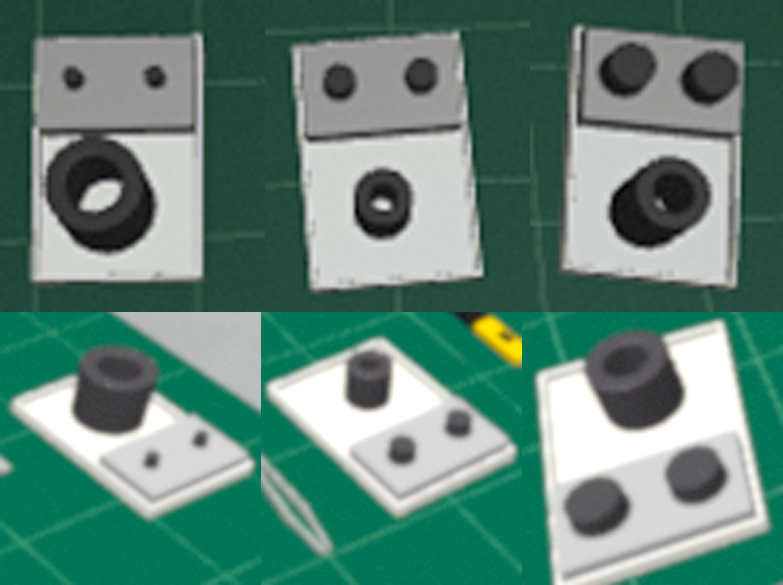

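The crops confirm it: the left tray has thin punches and the large die, the middle tray has medium punches and the small die, and the right tray has thick punches and the medium die. Plan: medium → plate, large → tray_large, small → tray_small, medium → tray_medium.

```bash
cat >> h.py <<'E'
def go(x,y,z,phi,s=None):
    s=s or observe();R=np.array(s['ee_rot']);p=np.array(s['position']);f=np.radians(phi)
    T=np.array([[np.cos(f),np.sin(f),0],[np.sin(f),-np.cos(f),0],[0,0,-1]])
    t=R.T@(np.array([x,y,z])-p)/.5;a=cv2.Rodrigues(R.T@T)[0].ravel()/(2*np.pi)
    print(s['clock'],np.round(t,4),np.round(a,4),'rows',np.linalg.norm(t)*.5/.0417,np.abs(a).max()*360/7.16)
def wrays(p,uv,s):
    H=np.array(p['hand_eye']);uv=np.atleast_2d(uv).astype(float)
    a=(uv[:,0]-p['cx'])/p['fx'];b=(uv[:,1]-p['cy'])/p['fy'];r=np.hypot(a,b)+1e-9
    d=np.c_[a/r*np.sin(r),-b/r*np.sin(r),-np.cos(r)]
    R=np.array(s['ee_rot']);o=R@H[:3,3]+np.array(s['position']);return o,d@H[:3,:3].T@R.T
def wplane(p,uv,z,s):
    o,d=wrays(p,uv,s);return (o+d*((z-o[2])/d[:,2:]))[:,:2]
E
python3 -c "
from h import *
go(.543,-.364,.2,-7.4)"
```

```text
1.6 [ 0.8636 -0.4683  0.0626] [0.     0.     0.0617] rows 11.803205645816718 3.1043376769677176
```

Call:
{"op": "send_rows", "data": {"series": [[0.864,-0.468,0.063,0,0,0.0617,0.7],[0.864,-0.468,0.063,0,0,0.0617,0.7],[0.864,-0.468,0.063,0,0,0.0617,0.7],[0.864,-0.468,0.063,0,0,0.0617,0.7],[0.864,-0.468,0.063,0,0,0.0617,0.7],[0.864,-0.468,0.063,0,0,0.0617,0.7],[0.864,-0.468,0.063,0,0,0.0617,0.7],[0.864,-0.468,0.063,0,0,0.0617,0.7],[0.864,-0.468,0.063,0,0,0.0617,0.7],[0.864,-0.468,0.063,0,0,0.0617,0.7],[0.864,-0.468,0.063,0,0,0.0617,0.7],[0.864,-0.468,0.063,0,0,0.0617,0.7]]}}

```text
clock: 2.6
position: [0.5461, -0.3608, 0.1998]
ee_rot: [[0.992, -0.126, 0.001], [-0.126, -0.992, 0.001], [0.001, -0.001, -1.0]]
force: [-0.1, -0.2, 0.3]
finger_gap: 0.0602
gripper_force: 0.0
```

```bash
cat > look.py <<'E'
from h import *
import sys
s=observe();p=snapshot('wrist');n=sys.argv[1]
cv2.imwrite(f'pics/{n}.png',p['img'][:,:,::-1]);np.savez(f'pics/{n}.npz',**p,ee_rot=s['ee_rot'],position=s['position'])
print(s['clock'],np.round(s['position'],4),s['finger_gap'],s['force'],p['fx'],p['cx'],p['cy'],np.round(p['hand_eye'],3).tolist())
E
python3 look.py w1
```

```text
2.6 [ 0.5461 -0.3608  0.1998] 0.06024150286866861 [-0.12678881 -0.15354926  0.30838778] 371.64829954431775 319.23169609873304 237.9350088058583 [[-0.002, 0.966, 0.258, 0.065], [1.0, 0.002, 0.0, -0.001], [-0.0, 0.258, -0.966, -0.142], [0.0, 0.0, 0.0, 1.0]]
```

View pics/w1.png

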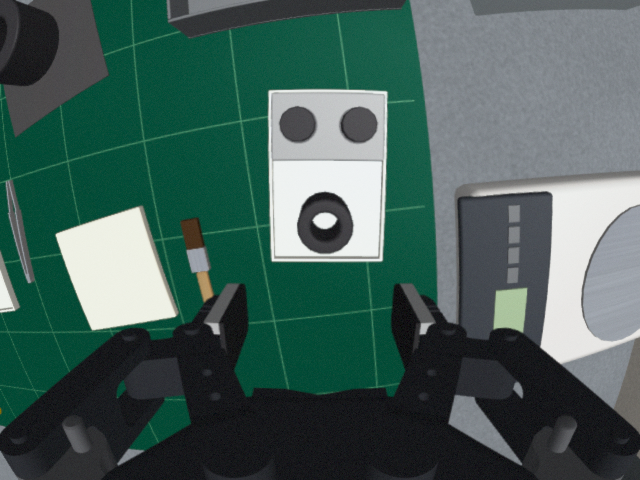

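Wrist view: the tray with thick punches spans (270–386, 92–262), with the die top near (325,218). The plate is at (115,268) and the brush at (197,260). Next I'll fit the tray outline and die circle from this picture.

```bash
cat > fit.py <<'E'
from h import *
def cloud(p,s):
    vv,uu=np.mgrid[0:480,0:640];uv=np.c_[uu.ravel(),vv.ravel()]
    o,d=wrays(p,uv,s);H=np.array(p['hand_eye']);ax=-np.array(s['ee_rot'])@H[:3,2]
    return (o+d*(p['z_map'].reshape(-1,1)/(d@ax)[:,None])).reshape(480,640,3)
def fit(p,s,bx,by,ztop=None,rad=None,plate=False):
    """white tray/plate rect and die top circle near world (bx,by)"""
    P=cloud(p,s);im=p['img'];hsv=cv2.cvtColor(im,cv2.COLOR_RGB2HSV)
    z=.013 if plate else .015
    m=((hsv[...,1]<60)&(hsv[...,2]>90)&(np.hypot(P[...,0]-bx-(0 if plate else .03),P[...,1]-by)<.11)).astype(np.uint8)
    c=max(cv2.findContours(m,cv2.RETR_EXTERNAL,cv2.CHAIN_APPROX_NONE)[0],key=cv2.contourArea).reshape(-1,2)
    (x,y),(w,h),t=cv2.minAreaRect((wplane(p,c,z,s)*1000).astype(np.float32))
    if w<h and not plate: w,h=h,w;t-=90
    if plate and t>45:t-=90
    f=np.radians(t);k=0 if plate else 30
    print('rect',round(x,1),round(y,1),'size',round(w),round(h),'yaw',round(t,1),'bay',round(x-k*np.cos(f),1),round(y-k*np.sin(f),1))
    if ztop:
        k=(np.abs(P[...,2]-ztop)<.007)&(np.hypot(P[...,0]-bx,P[...,1]-by)<.055)&(hsv[...,2]<110)
        vs,us=np.where(k);q=wplane(p,np.c_[us,vs],ztop,s)*1000
        q=cv2.convexHull(q.astype(np.float32));e=cv2.minEnclosingCircle(q)
        print('die',np.round(e[0],1),'r',round(e[1],1),'z med',np.median(P[k][:,2]))
E
python3 - <<'E'
from fit import *
p=dict(np.load('pics/w1.npz'));fit(p,p,.547,-.365,.055)
fit(p,p,.511,-.131,plate=True)
s=observe();print(s['clock'],s['position'])
E
```

```text
rect 578.8 -371.2 size 156 104 yaw -7.4 bay 549.1 -367.3
die [ 544.8 -364.2] r 22.6 z med 0.05368626327346185
rect 513.2 -135.2 size 120 125 yaw 5.7 bay 513.2 -135.2
2.65 [ 0.55308477 -0.3531229   0.19923198]
```

Call:
{"op": "send_rows", "data": {"series": [[0,0,0,0,0,0,0.7],[0,0,0,0,0,0,0.7],[0,0,0,0,0,0,0.7]]}}

```text
clock: 2.9
position: [0.542, -0.3656, 0.1999]
ee_rot: [[0.991, -0.131, -0.001], [-0.131, -0.991, -0.001], [-0.001, 0.001, -1.0]]
force: [-0.2, -0.9, -0.5]
finger_gap: 0.0597
gripper_force: 0.0
```

```bash
python3 look.py w2; python3 - <<'E'
from fit import *
p=dict(np.load('pics/w2.npz'));fit(p,p,.547,-.365,.055)
go(.545,-.364,.03,-7.4)
E
```

```text
2.9 [ 0.542  -0.3656  0.1999] 0.059724642318930495 [-0.23072158 -0.87087652 -0.47703414] 371.64829954431775 319.23169609873304 237.9350088058583 [[-0.002, 0.966, 0.258, 0.065], [1.0, 0.002, 0.0, -0.001], [-0.0, 0.258, -0.966, -0.142], [0.0, 0.0, 0.0, 1.0]]
rect 578.8 -371.3 size 156 104 yaw -7.4 bay 549.0 -367.5
die [ 544.6 -364.2] r 22.6 z med 0.05369253257657272
2.95 [ 0.0064 -0.0055  0.3399] [ 0.0002  0.0001 -0.0005] rows 4.07723524993553 0.023013234442841337
```

Call:
{"op": "send_rows", "data": {"series": [[0.005,-0.003,0.05,0,0,0,0.7],[0.005,-0.003,0.12,0,0,0,0.7],[0.005,-0.003,0.19,0,0,0,0.7],[0.005,-0.003,0.25,0,0,0,0.7],[0.005,-0.003,0.3,0,0,0,0.7],[0.005,-0.003,0.335,0,0,0,0.7],[0.005,-0.003,0.36,0,0,0,0.7],[0.005,-0.003,0.37,0,0,0,0.7],[0.005,-0.003,0.37,0,0,0,0.7],[0.005,-0.003,0.37,0,0,0,0.7]]}}

```text
clock: 3.78
position: [0.5461, -0.364, 0.0156]
ee_rot: [[0.992, -0.13, 0.001], [-0.13, -0.992, -0.001], [0.001, 0.001, -1.0]]
force: [1.1, -0.7, 0.4]
finger_gap: 0.0597
gripper_force: 0.0
```

Call:
{"op": "send_rows", "data": {"series": [[0,0,0,0,0,0,0.4],[0,0,0,0,0,0,0.4],[0,0,0,0,0,0,0.4],[0,0,0,0,0,0,0.4],[0,0,0,0,0,0,0.4]]}}

```text
clock: 4.2
position: [0.547, -0.364, 0.0167]
ee_rot: [[0.992, -0.129, 0.003], [-0.129, -0.992, -0.002], [0.003, 0.002, -1.0]]
force: [-0.2, 0.1, 7.3]
finger_gap: 0.042
gripper_force: 61.0
```

Call:
{"op": "send_rows", "data": {"series": [[0,0,-0.02,0,0,0,0.4],[0,0,-0.06,0,0,0,0.4],[0,0,-0.12,0,0,0,0.4],[0,0,-0.17,0,0,0,0.4],[0,0,-0.2,0,0,0,0.4],[0,0,-0.2,0,0,0,0.4],[0,0,-0.2,0,0,0,0.4]]}}

```text
clock: 4.78
position: [0.5463, -0.3629, 0.1159]
ee_rot: [[0.992, -0.128, 0.002], [-0.128, -0.992, -0.001], [0.002, 0.001, -1.0]]
force: [-0.1, -0.6, -1.3]
finger_gap: 0.0425
gripper_force: 60.9
```

Call:
{"op": "send_rows", "data": {"series": [[-0.005,-0.02,0,0,0,0,0.4],[-0.018,-0.065,0,0,0,0,0.4],[-0.034,-0.125,0,0,0,0,0.4],[-0.052,-0.19,0,0,0,0,0.4],[-0.07,-0.255,0,0,0,0,0.4],[-0.087,-0.32,0,0,0,0,0.4],[-0.102,-0.375,0,0,0,0,0.4],[-0.113,-0.415,0,0,0,0,0.4],[-0.119,-0.438,0,0,0,0,0.4],[-0.121,-0.446,0,0,0,0,0.4],[-0.121,-0.446,0,0,0,0,0.4],[-0.121,-0.446,0,0,0,0,0.4]]}}

```text
clock: 5.78
position: [0.5146, -0.1352, 0.1145]
ee_rot: [[0.992, -0.13, -0.0], [-0.13, -0.992, -0.001], [-0.0, 0.001, -1.0]]
force: [0.5, -1.1, -1.2]
finger_gap: 0.0423
gripper_force: 61.0
```

```bash
python3 look.py w3; python3 - <<'E'
from fit import *
p=dict(np.load('pics/w3.npz'));fit(p,p,.513,-.135,plate=True)
fit(p,p,.549,-.3673)
print(observe()['position'])
E
```

```text
5.7833 [ 0.5146 -0.1352  0.1145] 0.042255146995753314 [ 0.50909195 -1.09593311 -1.15425934] 371.64829954431775 319.23169609873304 237.9350088058583 [[-0.002, 0.966, 0.258, 0.065], [1.0, 0.002, 0.0, -0.001], [-0.0, 0.258, -0.966, -0.142], [0.0, 0.0, 0.0, 1.0]]
rect 502.2 -133.2 size 141 120 yaw 5.6 bay 502.2 -133.2
rect 578.6 -366.6 size 156 112 yaw -7.5 bay 548.8 -362.7
[ 0.51474697 -0.13581441  0.11464655]
```

View pics/w3.png

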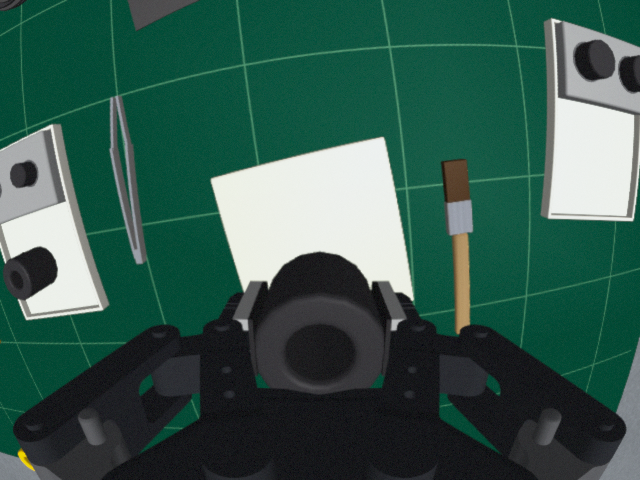

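The die is held upright. The plate's far corners show at about (212,179) and (384,138), and its near part is hidden by the die and gripper. I'll get the centre from the far edge.

```bash
python3 - <<'E'
from fit import *
p=dict(np.load('pics/w3.npz'))
a,b=wplane(p,[[212,179],[385,138]],.013,p)*1000;m=(a+b)/2;e=(a-b)/np.linalg.norm(a-b)
n=np.array([e[1],-e[0]]);n*=np.sign(n[0]);print(a,b,np.linalg.norm(a-b),m-60*n)
E
```

```text
[565.09888907 -68.74135685] [ 576.19598233 -186.27408485] 118.05544303610203 [ 510.91309818 -133.14766069]
```

Call:
{"op": "send_rows", "data": {"series": [[0,0,0.02,0,0,0,0.4],[0,0,0.06,0,0,0,0.4],[0,0,0.1,0,0,0,0.4],[0,0,0.135,0,0,0,0.4],[0,0,0.16,0,0,0,0.4],[0,0,0.172,0,0,0,0.4],[0,0,0.176,0,0,0,0.4],[0,0,0.178,0,0,0,0.4],[0,0,0.178,0,0,0,0.4],[0,0,0.178,0,0,0,0.4]]}}

```text
clock: 6.67
position: [0.5151, -0.1344, 0.0264]
ee_rot: [[0.992, -0.129, 0.001], [-0.129, -0.992, -0.0], [0.001, 0.0, -1.0]]
force: [-0.3, -0.3, -1.3]
finger_gap: 0.0424
gripper_force: 61.0
```

Call:
{"op": "send_rows", "data": {"series": [[0,0,0.002,0,0,0,0.4],[0,0,0.004,0,0,0,0.4],[0,0,0.004,0,0,0,0.4]]}}

```text
clock: 6.92
position: [0.5148, -0.134, 0.0241]
ee_rot: [[0.992, -0.128, 0.001], [-0.128, -0.992, -0.0], [0.001, 0.0, -1.0]]
force: [-0.2, 0.6, -1.3]
finger_gap: 0.0422
gripper_force: 61.0
```

Call:
{"op": "send_rows", "data": {"series": [[0,0,0.001,0,0,0,0.4],[0,0,0.002,0,0,0,0.4],[0,0,0.003,0,0,0,0.4],[0,0,0.003,0,0,0,0.4]]}}

```text
clock: 7.25
position: [0.5146, -0.1339, 0.0227]
ee_rot: [[0.992, -0.128, 0.0], [-0.128, -0.992, 0.0], [0.0, -0.0, -1.0]]
force: [-2.0, 1.1, 3.6]
finger_gap: 0.0421
gripper_force: 61.5
```

Call:
{"op": "send_rows", "data": {"series": [[0,0,0,0,0,0,0.7],[0,0,0,0,0,0,0.7],[0,0,0,0,0,0,0.7],[0,0,-0.03,0,0,0,0.7],[0,0,-0.1,0,0,0,0.7],[0,0,-0.18,0,0,0,0.7],[0,0,-0.25,0,0,0,0.7],[0,0,-0.31,0,0,0,0.7],[0,0,-0.34,0,0,0,0.7],[0,0,-0.35,0,0,0,0.9],[0,0,-0.35,0,0,0,0.9]]}}

```text
clock: 8.17
position: [0.5153, -0.1341, 0.1985]
ee_rot: [[0.992, -0.128, 0.003], [-0.128, -0.992, -0.0], [0.003, -0.0, -1.0]]
force: [0.1, -0.2, -0.8]
finger_gap: 0.0766
gripper_force: 0.0
```

```bash
python3 -c "
from h import *
go(.535,.350,.2,0)
p=snapshot('top');cv2.imwrite('pics/t1.png',cv2.resize(p['img'][130:270,180:600],None,fx=1.9,fy=1.9)[:,:,::-1])"
```

```text
8.1667 [-0.0853 -0.9652 -0.0033] [ 0.     -0.0005 -0.0205] rows 11.618857926449918 1.0307311346109762
```

View pics/t1.png

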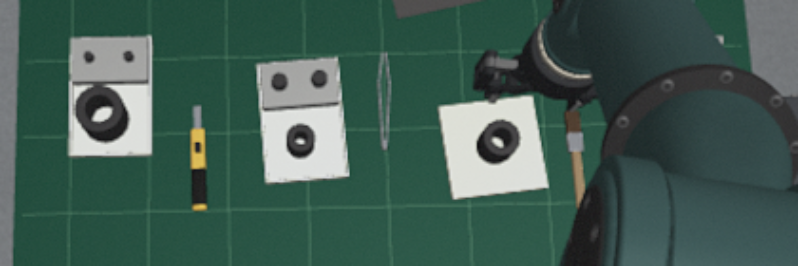

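The medium die stands on the plate, at about (497,142) in the crop. Next is the large die.

Call:
{"op": "send_rows", "data": {"series": [[-0.003,-0.03,0,0,0,-0.002,0.9],[-0.008,-0.1,0,0,0,-0.006,0.9],[-0.015,-0.18,0,0,0,-0.01,0.9],[-0.023,-0.26,0,0,0,-0.015,0.9],[-0.03,-0.34,0,0,0,-0.0205,0.9],[-0.037,-0.42,0,0,0,-0.0205,0.9],[-0.044,-0.5,0,0,0,-0.0205,0.9],[-0.051,-0.58,0,0,0,-0.0205,0.9],[-0.058,-0.66,0,0,0,-0.0205,0.9],[-0.065,-0.74,0,0,0,-0.0205,0.9],[-0.072,-0.82,0,0,0,-0.0205,0.9],[-0.078,-0.88,0,0,0,-0.0205,0.9]]}}

```text
clock: 9.22
position: [0.5306, 0.3113, 0.1946]
ee_rot: [[1.0, 0.003, -0.004], [0.003, -1.0, -0.0], [-0.004, 0.0, -1.0]]
force: [0.4, -0.3, 0.2]
finger_gap: 0.0768
gripper_force: 0.0
```

Call:
{"op": "send_rows", "data": {"series": [[-0.004,-0.05,0,0,0,0,1],[-0.007,-0.075,0,0,0,0,1],[-0.007,-0.085,0,0,0,0,1],[-0.007,-0.085,0,0,0,0,1],[-0.007,-0.085,0,0,0,0,1]]}}

```text
clock: 9.63
position: [0.529, 0.3473, 0.1963]
ee_rot: [[1.0, -0.002, -0.001], [-0.002, -1.0, -0.003], [-0.001, 0.003, -1.0]]
force: [-0.1, -0.7, -0.7]
finger_gap: 0.0859
gripper_force: 0.0
```

```bash
python3 look.py w4; python3 - <<'E'
from fit import *
p=dict(np.load('pics/w4.npz'));fit(p,p,.557,.348,.063)
E
```

```text
9.6333 [0.529  0.3473 0.1963] 0.08590069325390585 [-0.07766695 -0.66653486 -0.68574509] 371.64829954431775 319.23169609873304 237.9350088058583 [[-0.002, 0.966, 0.258, 0.065], [1.0, 0.002, 0.0, -0.001], [-0.0, 0.258, -0.966, -0.142], [0.0, 0.0, 0.0, 1.0]]
rect 589.3 348.5 size 156 104 yaw -0.2 bay 559.3 348.6
die [559.6 354.7] r 29.4 z med 0.061753475714064754
```

View pics/w4.png

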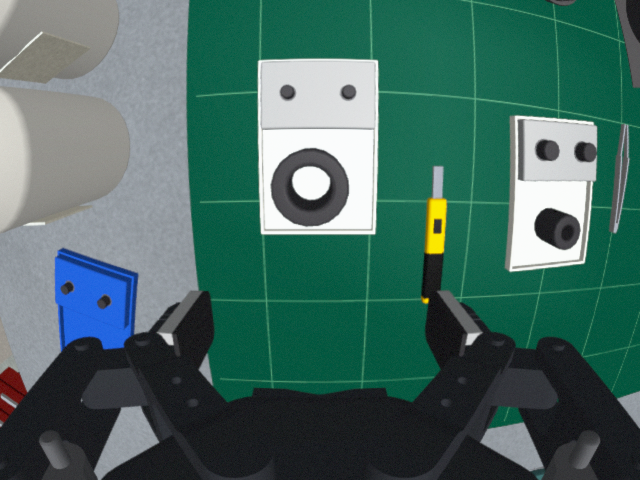

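The large die top sits at (310,186) in the tray with thin punches, and nothing is near the fingers. Grasping it.

Call:
{"op": "send_rows", "data": {"series": [[0.02,-0.005,0,0,0,0,0.9],[0.045,-0.01,0.03,0,0,0,0.9],[0.058,-0.014,0.08,0,0,0,0.9],[0.061,-0.015,0.14,0,0,0,0.9],[0.061,-0.015,0.2,0,0,0,0.9],[0.061,-0.015,0.255,0,0,0,0.9],[0.061,-0.015,0.3,0,0,0,0.9],[0.061,-0.015,0.335,0,0,0,0.9],[0.061,-0.015,0.35,0,0,0,0.9],[0.061,-0.015,0.352,0,0,0,0.9],[0.061,-0.015,0.352,0,0,0,0.9],[0.061,-0.015,0.352,0,0,0,0.9]]}}

```text
clock: 10.68
position: [0.5609, 0.3575, 0.0226]
ee_rot: [[1.0, -0.001, 0.002], [-0.001, -1.0, 0.001], [0.002, -0.001, -1.0]]
force: [-0.1, 0.0, 1.0]
finger_gap: 0.0765
gripper_force: 0.0
```

Call:
{"op": "send_rows", "data": {"series": [[0,0,0,0,0,0,0.55],[0,0,0,0,0,0,0.55],[0,0,0,0,0,0,0.55],[0,0,0,0,0,0,0.55],[0,0,0,0,0,0,0.55]]}}

```text
clock: 11.1
position: [0.5606, 0.3575, 0.0232]
ee_rot: [[1.0, -0.0, 0.002], [-0.0, -1.0, 0.001], [0.002, -0.001, -1.0]]
force: [-0.2, -0.9, 5.7]
finger_gap: 0.0563
gripper_force: 63.4
```

Call:
{"op": "send_rows", "data": {"series": [[0,0,-0.02,0,0,0,0.55],[0,0,-0.06,0,0,0,0.55],[0,0,-0.12,0,0,0,0.55],[0,0,-0.18,0,0,0,0.55],[0,0,-0.22,0,0,0,0.55],[0,0.02,-0.24,0,0,0,0.55],[0,0.06,-0.24,0,0,0,0.55],[0,0.12,-0.24,0,0,0,0.55],[0,0.19,-0.24,0,0,0,0.55],[0,0.26,-0.24,0,0,0,0.55],[0,0.33,-0.24,0,0,0,0.55],[0,0.4,-0.24,0,0,0,0.55]]}}

```text
clock: 12.1
position: [0.558, 0.1548, 0.1409]
ee_rot: [[1.0, -0.0, -0.002], [-0.0, -1.0, -0.001], [-0.002, 0.001, -1.0]]
force: [0.5, 0.1, -2.3]
finger_gap: 0.0562
gripper_force: 64.3
```

Call:
{"op": "send_rows", "data": {"series": [[0,0.07,0,0,0,0,0.55],[0,0.14,0,0,0,0,0.55],[-0.002,0.21,0,0,0,0.002,0.55],[-0.005,0.28,0,0,0,0.004,0.55],[-0.008,0.35,0,0,0,0.007,0.55],[-0.01,0.42,0,0,0,0.01,0.55],[-0.013,0.49,0,0,0,0.013,0.55],[-0.016,0.56,0,0,0,0.016,0.55],[-0.019,0.63,0,0,0,0.019,0.55],[-0.022,0.7,0,0,0,0.0205,0.55],[-0.022,0.77,0,0,0,0.0205,0.55],[-0.022,0.83,0,0,0,0.0205,0.55]]}}

```text
clock: 13.1
position: [0.5462, -0.2608, 0.1409]
ee_rot: [[0.991, -0.131, -0.002], [-0.131, -0.991, -0.001], [-0.002, 0.001, -1.0]]
force: [0.6, 0.5, -1.9]
finger_gap: 0.0563
gripper_force: 64.3
```

```bash
python3 -c "
from h import *
go(.5500,-.3675,.1432,-7.4)"
```

```text
13.1 [ 0.0354  0.2106 -0.0044] [ 0.0001  0.0003 -0.0003] rows 2.560825272689677 0.015527571324482124
```

Call:
{"op": "send_rows", "data": {"series": [[0.01,0.05,0,0,0,0,0.55],[0.02,0.11,0,0,0,0,0.55],[0.028,0.165,0,0,0,0,0.55],[0.033,0.2,0,0,0,0,0.55],[0.035,0.211,0,0,0,0,0.55],[0.035,0.211,0,0,0,0,0.55],[0.035,0.211,0,0,0,0,0.55],[0.035,0.211,0,0,0,0,0.55]]}}

```text
clock: 13.77
position: [0.5525, -0.3612, 0.1409]
ee_rot: [[0.992, -0.125, -0.001], [-0.125, -0.992, 0.003], [-0.001, -0.003, -1.0]]
force: [-0.0, 0.5, -2.3]
finger_gap: 0.0563
gripper_force: 64.3
```

```bash
python3 look.py w5; python3 - <<'E'
from h import *
go(.5500,-.3675,.1432,-7.4)
E
```

```text
13.7667 [ 0.5525 -0.3612  0.1409] 0.056273988453597365 [-0.03187704  0.54509687 -2.33577056] 371.64829954431775 319.23169609873304 237.9350088058583 [[-0.002, 0.966, 0.258, 0.065], [1.0, 0.002, 0.0, -0.001], [-0.0, 0.258, -0.966, -0.142], [0.0, 0.0, 0.0, 1.0]]
13.8167 [-0.0038  0.0129 -0.0044] [-0.0004  0.0001  0.0006] rows 0.16941882945467107 0.029395132279519478
```

View pics/w5.png

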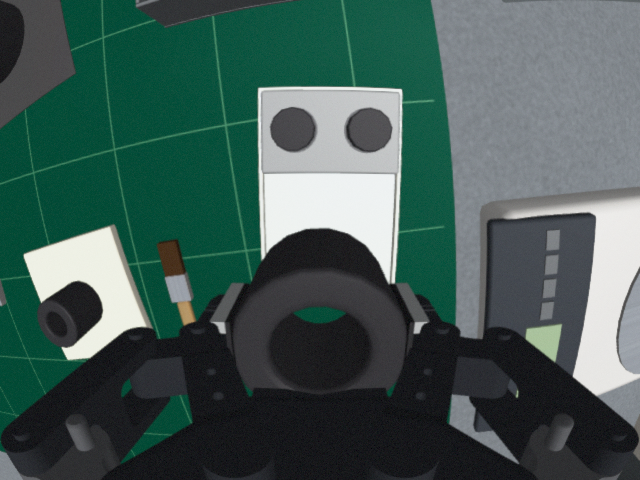

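The large die is held level. The tray with thick punches is directly ahead at (330,180), and the medium die still stands on the plate at (70,313). Lowering.

Call:
{"op": "send_rows", "data": {"series": [[-0.002,0.006,0.02,0,0,0,0.55],[-0.004,0.012,0.06,0,0,0,0.55],[-0.004,0.012,0.11,0,0,0,0.55],[-0.004,0.012,0.155,0,0,0,0.55],[-0.004,0.012,0.19,0,0,0,0.55],[-0.004,0.012,0.212,0,0,0,0.55],[-0.004,0.012,0.222,0,0,0,0.55],[-0.004,0.012,0.228,0,0,0,0.55],[-0.004,0.012,0.228,0,0,0,0.55],[-0.004,0.012,0.228,0,0,0,0.55],[-0.004,0.012,0.228,0,0,0,0.55]]}}

```text
clock: 14.73
position: [0.5503, -0.3707, 0.0285]
ee_rot: [[0.992, -0.128, 0.002], [-0.128, -0.992, -0.001], [0.002, 0.001, -1.0]]
force: [0.2, 0.8, -2.4]
finger_gap: 0.0563
gripper_force: 64.3
```

Call:
{"op": "send_rows", "data": {"series": [[0,-0.003,0.003,0,0,0,0.55],[0,-0.005,0.005,0,0,0,0.55],[0,-0.005,0.007,0,0,0,0.55],[0,-0.005,0.007,0,0,0,0.55]]}}

```text
clock: 15.07
position: [0.5498, -0.3674, 0.0238]
ee_rot: [[0.992, -0.128, -0.0], [-0.128, -0.992, 0.0], [-0.0, -0.0, -1.0]]
force: [0.1, 0.7, -3.1]
finger_gap: 0.0558
gripper_force: 64.3
```

Call:
{"op": "send_rows", "data": {"series": [[0,0,0.001,0,0,0,0.55],[0,0,0.002,0,0,0,0.55],[0,0,0.003,0,0,0,0.55],[0,0,0.003,0,0,0,0.55]]}}

```text
clock: 15.4
position: [0.5498, -0.3677, 0.0233]
ee_rot: [[0.992, -0.129, -0.0], [-0.129, -0.992, 0.0], [-0.0, -0.0, -1.0]]
force: [-1.7, 1.3, 5.6]
finger_gap: 0.0562
gripper_force: 65.1
```

Call:
{"op": "send_rows", "data": {"series": [[0,0,0,0,0,0,0.85],[0,0,0,0,0,0,0.85],[0,0,0,0,0,0,0.85],[0,0,-0.03,0,0,0,0.85],[0,0,-0.1,0,0,0,0.85],[0,0,-0.18,0,0,0,0.85],[0,0,-0.25,0,0,0,0.85],[0,0,-0.31,0,0,0,0.85],[0,0,-0.34,0,0,0,0.85],[0,0,-0.35,0,0,0,0.6],[0,0,-0.35,0,0,0,0.6]]}}

```text
clock: 16.32
position: [0.5506, -0.3683, 0.1997]
ee_rot: [[0.992, -0.129, 0.003], [-0.129, -0.992, -0.002], [0.004, 0.002, -1.0]]
force: [0.7, 0.6, 0.1]
finger_gap: 0.0517
gripper_force: 0.0
```

```bash
python3 look.py w6; python3 - <<'E'
from fit import *
p=dict(np.load('pics/w6.npz'));fit(p,p,.549,-.367,.063)
go(.500,.105,.2,3.3)
E
```

```text
16.3167 [ 0.5506 -0.3683  0.1997] 0.05166523526608017 [0.69597632 0.56949263 0.10891325] 371.64829954431775 319.23169609873304 237.9350088058583 [[-0.002, 0.966, 0.258, 0.065], [1.0, 0.002, 0.0, -0.001], [-0.0, 0.258, -0.966, -0.142], [0.0, 0.0, 0.0, 1.0]]
rect 578.9 -371.3 size 156 104 yaw -7.4 bay 549.2 -367.4
die [ 549.1 -367.3] r 29.8 z med 0.06174124500549233
16.3667 [-0.2201 -0.9247 -0.0047] [ 0.0001 -0.0001 -0.0297] rows 11.397564154536857 1.492136633194189
```

The large die is centred to within about 0.2 mm. On to the small die.

Call:
{"op": "send_rows", "data": {"series": [[-0.005,-0.02,0,0,0,0,0.6],[-0.017,-0.07,0,0,0,-0.005,0.6],[-0.033,-0.14,0,0,0,-0.01,0.6],[-0.05,-0.21,0,0,0,-0.015,0.6],[-0.067,-0.28,0,0,0,-0.02,0.6],[-0.083,-0.35,0,0,0,-0.025,0.6],[-0.1,-0.42,0,0,0,-0.03,0.6],[-0.117,-0.49,0,0,0,-0.03,0.6],[-0.133,-0.56,0,0,0,-0.03,0.6],[-0.15,-0.63,0,0,0,-0.03,0.6],[-0.167,-0.7,0,0,0,-0.03,0.6],[-0.183,-0.77,0,0,0,-0.03,0.6]]}}

```text
clock: 17.37
position: [0.506, 0.028, 0.1956]
ee_rot: [[0.998, 0.06, -0.004], [0.06, -0.998, -0.0], [-0.004, -0.0, -1.0]]
force: [0.1, 0.1, -0.3]
finger_gap: 0.0513
gripper_force: 0.0
```

```bash
python3 -c "
from h import *
go(.500,.105,.2,3.3)"
```

```text
17.3667 [-0.0027 -0.1545 -0.0088] [-0.      0.0007  0.0004] rows 1.8554255942546043 0.03494499094511854
```

Call:
{"op": "send_rows", "data": {"series": [[-0.001,-0.06,0,0,0,0,0.6],[-0.002,-0.11,0,0,0,0,0.6],[-0.003,-0.14,0,0,0,0,0.6],[-0.003,-0.155,0,0,0,0,0.6],[-0.003,-0.155,0,0,0,0,0.6],[-0.003,-0.155,0,0,0,0,0.6],[-0.003,-0.155,0,0,0,0,0.6]]}}

```text
clock: 17.95
position: [0.502, 0.1014, 0.1967]
ee_rot: [[0.998, 0.057, -0.001], [0.057, -0.998, -0.001], [-0.001, 0.001, -1.0]]
force: [-0.9, -0.7, -0.8]
finger_gap: 0.0513
gripper_force: 0.0
```

```bash
python3 look.py w7; python3 - <<'E'
from fit import *
p=dict(np.load('pics/w7.npz'));fit(p,p,.521,.104,.047)
fit(p,p,.559,.3485)
go(.5177,.1097,.02,3.3)
E
```

```text
17.95 [0.502  0.1014 0.1967] 0.05131768698864163 [-0.93687703 -0.71689853 -0.77400433] 371.64829954431775 319.23169609873304 237.9350088058583 [[-0.002, 0.966, 0.258, 0.065], [1.0, 0.002, 0.0, -0.001], [-0.0, 0.258, -0.966, -0.142], [0.0, 0.0, 0.0, 1.0]]
rect 552.5 106.0 size 156 104 yaw 3.2 bay 522.5 104.3
die [521.4 109.1] r 17.4 z med 0.045771727528592154
rect 589.6 346.6 size 156 115 yaw -0.1 bay 559.6 346.7
18.0 [ 0.0323 -0.0155  0.3537] [ 0.0002  0.0002 -0.0001] rows 4.263225015804041 0.008270612330280348
```

View pics/w7.png

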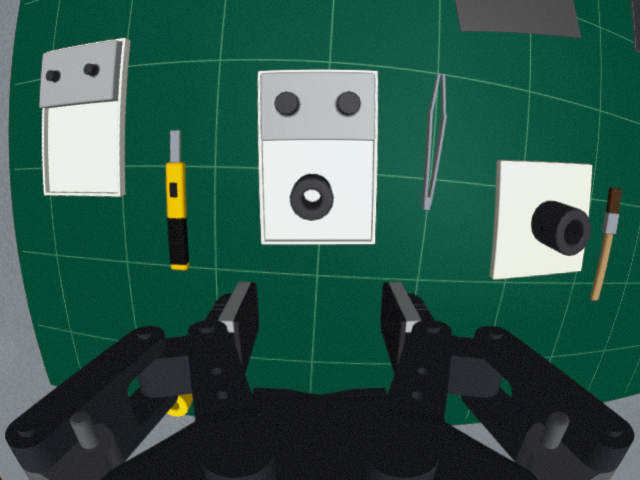

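The small die's top is at (312,197), standing in the middle tray with the middle punches. Grasping it.

Call:
{"op": "send_rows", "data": {"series": [[0.015,-0.005,0,0,0,0,0.6],[0.03,-0.009,0.03,0,0,0,0.6],[0.038,-0.012,0.08,0,0,0,0.6],[0.039,-0.013,0.14,0,0,0,0.6],[0.039,-0.013,0.2,0,0,0,0.6],[0.039,-0.013,0.255,0,0,0,0.6],[0.039,-0.013,0.305,0,0,0,0.6],[0.039,-0.013,0.34,0,0,0,0.6],[0.039,-0.013,0.358,0,0,0,0.6],[0.039,-0.013,0.364,0,0,0,0.6],[0.039,-0.013,0.364,0,0,0,0.6],[0.039,-0.013,0.364,0,0,0,0.6]]}}

```text
clock: 19.0
position: [0.5224, 0.1107, 0.016]
ee_rot: [[0.998, 0.059, 0.002], [0.059, -0.998, 0.0], [0.002, -0.0, -1.0]]
force: [0.4, 0.1, -0.1]
finger_gap: 0.0511
gripper_force: 0.0
```

Call:
{"op": "send_rows", "data": {"series": [[0,0,0,0,0,0,0.3],[0,0,0,0,0,0,0.3],[0,0,0,0,0,0,0.3],[0,0,0,0,0,0,0.3],[0,0,0,0,0,0,0.3]]}}

```text
clock: 19.42
position: [0.5225, 0.1109, 0.0168]
ee_rot: [[0.998, 0.06, 0.003], [0.06, -0.998, 0.001], [0.003, -0.0, -1.0]]
force: [-0.2, -0.4, 6.5]
finger_gap: 0.0312
gripper_force: 59.4
```

Call:
{"op": "send_rows", "data": {"series": [[0,0,-0.02,0,0,0,0.3],[0,0,-0.06,0,0,0,0.3],[0,0,-0.12,0,0,0,0.3],[0,0,-0.18,0,0,0,0.3],[0.005,-0.02,-0.22,0,0,0,0.3],[0.015,-0.07,-0.24,0,0,0.002,0.3],[0.031,-0.14,-0.24,0,0,0.004,0.3],[0.047,-0.21,-0.24,0,0,0.006,0.3],[0.062,-0.28,-0.24,0,0,0.008,0.3],[0.078,-0.35,-0.24,0,0,0.0095,0.3],[0.091,-0.41,-0.24,0,0,0.0095,0.3],[0.1,-0.45,-0.24,0,0,0.0095,0.3]]}}

```text
clock: 20.42
position: [0.5574, 0.3434, 0.1364]
ee_rot: [[1.0, 0.004, 0.001], [0.004, -1.0, 0.003], [0.001, -0.003, -1.0]]
force: [0.7, 1.5, -0.6]
finger_gap: 0.0315
gripper_force: 59.5
```

Call:
{"op": "send_rows", "data": {"series": [[0.003,-0.015,0,0,0,0,0.3],[0.004,-0.02,0,0,0,0,0.3],[0.004,-0.02,0,0,0,0,0.3],[0.004,-0.02,0,0,0,0,0.3],[0.004,-0.02,0,0,0,0,0.3]]}}

```text
clock: 20.83
position: [0.5601, 0.3453, 0.1353]
ee_rot: [[1.0, -0.003, -0.001], [-0.003, -1.0, -0.002], [-0.001, 0.002, -1.0]]
force: [-0.3, 0.3, -1.5]
finger_gap: 0.0313
gripper_force: 59.5
```

```bash
python3 look.py w8; python3 - <<'E'
from h import *
go(.5604,.3486,.021,0)
E
```

```text
20.8333 [0.5601 0.3453 0.1353] 0.031326927783827486 [-0.31716386  0.31478795 -1.45315863] 371.64829954431775 319.23169609873304 237.9350088058583 [[-0.002, 0.966, 0.258, 0.065], [1.0, 0.002, 0.0, -0.001], [-0.0, 0.258, -0.966, -0.142], [0.0, 0.0, 0.0, 1.0]]
20.8833 [ 0.0006 -0.0062  0.2286] [ 0.0003  0.0001 -0.0005] rows 2.74211348700561 0.023393575271058998
```

View pics/w8.png

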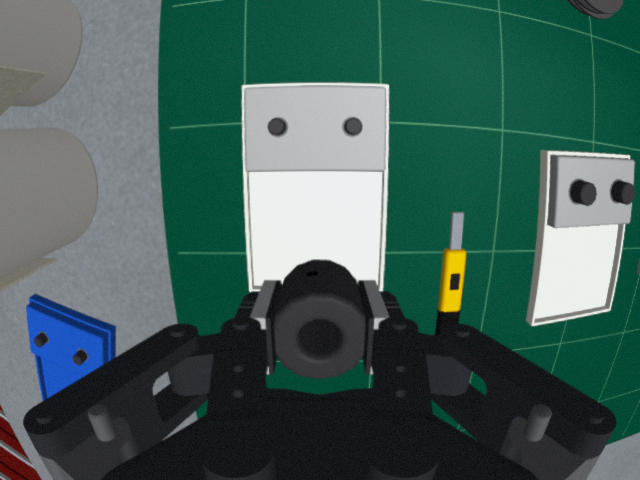

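The small die is held level over the tray with thin punches, which is empty. Lowering.

Call:
{"op": "send_rows", "data": {"series": [[0,-0.002,0.02,0,0,0,0.3],[0,-0.004,0.06,0,0,0,0.3],[0,-0.004,0.11,0,0,0,0.3],[0,-0.004,0.155,0,0,0,0.3],[0,-0.004,0.19,0,0,0,0.3],[0,-0.004,0.212,0,0,0,0.3],[0,-0.004,0.222,0,0,0,0.3],[0,-0.004,0.228,0,0,0,0.3],[0,-0.004,0.228,0,0,0,0.3],[0,-0.004,0.228,0,0,0,0.3],[0,-0.004,0.228,0,0,0,0.3]]}}

```text
clock: 21.8
position: [0.5608, 0.3508, 0.0224]
ee_rot: [[1.0, -0.0, 0.002], [-0.0, -1.0, 0.001], [0.002, -0.001, -1.0]]
force: [-0.4, -0.3, 0.8]
finger_gap: 0.0311
gripper_force: 59.5
```

Call:
{"op": "send_rows", "data": {"series": [[0,0.002,0.003,0,0,0,0.3],[0,0.004,0.006,0,0,0,0.3],[0,0.004,0.009,0,0,0,0.3],[0,0.004,0.009,0,0,0,0.3]]}}

```text
clock: 22.13
position: [0.5601, 0.3481, 0.0169]
ee_rot: [[1.0, -0.0, 0.0], [-0.0, -1.0, -0.0], [0.0, 0.0, -1.0]]
force: [0.3, 0.5, -0.0]
finger_gap: 0.0312
gripper_force: 59.7
```

Call:
{"op": "send_rows", "data": {"series": [[0,0,0.001,0,0,0,0.3],[0,0,0.002,0,0,0,0.3],[0,0,0.003,0,0,0,0.3],[0,0,0.003,0,0,0,0.3]]}}

```text
clock: 22.47
position: [0.5601, 0.3481, 0.0168]
ee_rot: [[1.0, -0.0, -0.0], [-0.0, -1.0, -0.0], [-0.0, 0.0, -1.0]]
force: [-2.2, -2.7, 9.5]
finger_gap: 0.031
gripper_force: 60.6
```

Contact made. Releasing, retreating and checking.

Call:
{"op": "send_rows", "data": {"series": [[0,0,0,0,0,0,0.6],[0,0,0,0,0,0,0.6],[0,0,0,0,0,0,0.6],[0,0,-0.03,0,0,0,0.6],[0,0,-0.1,0,0,0,0.6],[0,0,-0.18,0,0,0,0.6],[0,0,-0.25,0,0,0,0.6],[0,0,-0.31,0,0,0,0.6],[0,0,-0.35,0,0,0,0.6],[0,0,-0.36,0,0,0,0.7],[0,0,-0.36,0,0,0,0.7]]}}

```text
clock: 23.38
position: [0.5611, 0.3491, 0.1981]
ee_rot: [[1.0, -0.0, 0.004], [-0.0, -1.0, 0.003], [0.004, -0.003, -1.0]]
force: [0.5, 0.3, -0.3]
finger_gap: 0.0598
gripper_force: 0.0
```

```bash
python3 look.py w9; python3 - <<'E'
from fit import *
p=dict(np.load('pics/w9.npz'));fit(p,p,.559,.3485,.047)
go(.500,-.134,.2,3.2)
E
```

```text
23.3833 [0.5611 0.3491 0.1981] 0.059781396070160454 [ 0.51282919  0.29143367 -0.34489217] 371.64829954431775 319.23169609873304 237.9350088058583 [[-0.002, 0.966, 0.258, 0.065], [1.0, 0.002, 0.0, -0.001], [-0.0, 0.258, -0.966, -0.142], [0.0, 0.0, 0.0, 1.0]]
rect 589.5 348.5 size 156 104 yaw -0.1 bay 559.5 348.6
die [559.5 348.9] r 17.6 z med 0.045740342117436494
23.4333 [-0.12    0.9647 -0.0087] [-0.0001 -0.0002 -0.0089] rows 11.657120503842863 0.4471479355729021
```

The small die is centred. Back to the plate for the medium die.

Call:
{"op": "send_rows", "data": {"series": [[-0.003,0.02,0,0,0,0,0.7],[-0.009,0.07,0,0,0,-0.002,0.7],[-0.017,0.14,0,0,0,-0.004,0.7],[-0.026,0.21,0,0,0,-0.006,0.7],[-0.035,0.28,0,0,0,-0.009,0.7],[-0.044,0.35,0,0,0,-0.009,0.7],[-0.052,0.42,0,0,0,-0.009,0.7],[-0.061,0.49,0,0,0,-0.009,0.7],[-0.07,0.56,0,0,0,-0.009,0.7],[-0.079,0.63,0,0,0,-0.009,0.7],[-0.087,0.7,0,0,0,-0.009,0.7],[-0.096,0.77,0,0,0,-0.009,0.7]]}}

```text
clock: 24.43
position: [0.5094, -0.0389, 0.1935]
ee_rot: [[0.998, 0.056, -0.004], [0.056, -0.998, -0.0], [-0.004, 0.0, -1.0]]
force: [1.1, -0.1, 0.5]
finger_gap: 0.0598
gripper_force: 0.0
```

Call:
{"op": "send_rows", "data": {"series": [[-0.009,0.07,0,0,0,0,0.7],[-0.017,0.13,0,0,0,0,0.7],[-0.022,0.17,0,0,0,0,0.7],[-0.024,0.19,0,0,0,0,0.7],[-0.024,0.195,0,0,0,0,0.7],[-0.024,0.195,0,0,0,0,0.7],[-0.024,0.195,0,0,0,0,0.7],[-0.024,0.195,0,0,0,0,0.7]]}}

```text
clock: 25.1
position: [0.5056, -0.1325, 0.1949]
ee_rot: [[0.998, 0.06, -0.001], [0.06, -0.998, 0.001], [-0.001, -0.001, -1.0]]
force: [0.4, 1.1, -0.6]
finger_gap: 0.0598
gripper_force: 0.0
```

```bash
python3 look.py w10; python3 - <<'E'
from fit import *
p=dict(np.load('pics/w10.npz'));fit(p,p,.512,-.134,.061,plate=True)
go(.512,-.135,.0227,3.2)
E
```

```text
25.1 [ 0.5056 -0.1325  0.1949] 0.05981561759421525 [ 0.40995066  1.10733025 -0.59141516] 371.64829954431775 319.23169609873304 237.9350088058583 [[-0.002, 0.966, 0.258, 0.065], [1.0, 0.002, 0.0, -0.001], [-0.0, 0.258, -0.966, -0.142], [0.0, 0.0, 0.0, 1.0]]
rect 512.2 -132.0 size 120 120 yaw 5.6 bay 512.2 -132.0
die [ 512.2 -132.7] r 22.6 z med 0.05972645617111258
25.15 [0.0125 0.0058 0.3447] [-0.0001  0.0001  0.0006] rows 4.13676079102516 0.031154279423358206
```

Call:
{"op": "send_rows", "data": {"series": [[0.005,0,0.02,0,0,0,0.7],[0.012,0,0.07,0,0,0,0.7],[0.013,0,0.13,0,0,0,0.7],[0.013,0,0.19,0,0,0,0.7],[0.013,0,0.24,0,0,0,0.7],[0.013,0,0.285,0,0,0,0.7],[0.013,0,0.318,0,0,0,0.7],[0.013,0,0.337,0,0,0,0.7],[0.013,0,0.344,0,0,0,0.7],[0.013,0,0.345,0,0,0,0.7],[0.013,0,0.345,0,0,0,0.7],[0.013,0,0.345,0,0,0,0.7]]}}

```text
clock: 26.15
position: [0.5128, -0.1344, 0.0237]
ee_rot: [[0.998, 0.057, 0.002], [0.057, -0.998, -0.0], [0.002, 0.0, -1.0]]
force: [0.5, -0.5, -0.1]
finger_gap: 0.0596
gripper_force: 0.0
```

Call:
{"op": "send_rows", "data": {"series": [[0,0,0,0,0,0,0.4],[0,0,0,0,0,0,0.4],[0,0,0,0,0,0,0.4],[0,0,0,0,0,0,0.4],[0,0,0,0,0,0,0.4]]}}

```text
clock: 26.57
position: [0.5128, -0.1345, 0.0241]
ee_rot: [[0.998, 0.057, 0.002], [0.057, -0.998, -0.0], [0.002, 0.0, -1.0]]
force: [-1.3, 0.8, 4.8]
finger_gap: 0.0417
gripper_force: 60.4
```

Call:
{"op": "send_rows", "data": {"series": [[0,0,-0.02,0,0,0,0.4],[0,0,-0.06,0,0,0,0.4],[0,0,-0.12,0,0,0,0.4],[0,0,-0.17,0,0,0,0.4],[0.002,-0.02,-0.2,0,0,0,0.4],[0.007,-0.07,-0.22,0,0,0,0.4],[0.014,-0.14,-0.22,0,0,0,0.4],[0.021,-0.21,-0.22,0,0,0,0.4],[0.028,-0.28,-0.22,0,0,0,0.4],[0.035,-0.35,-0.22,0,0,0,0.4],[0.041,-0.41,-0.22,0,0,0,0.4],[0.045,-0.45,-0.22,0,0,0,0.4]]}}

```text
clock: 27.57
position: [0.5215, 0.0958, 0.1337]
ee_rot: [[0.998, 0.061, 0.001], [0.061, -0.998, 0.002], [0.001, -0.002, -1.0]]
force: [-0.1, -0.2, -1.8]
finger_gap: 0.0411
gripper_force: 60.8
```

Call:
{"op": "send_rows", "data": {"series": [[0.002,-0.018,0,0,0,0,0.4],[0.003,-0.025,0,0,0,0,0.4],[0.003,-0.025,0,0,0,0,0.4],[0.003,-0.025,0,0,0,0,0.4],[0.003,-0.025,0,0,0,0,0.4],[0.003,-0.025,0,0,0,0,0.4]]}}

```text
clock: 28.07
position: [0.5225, 0.1021, 0.1328]
ee_rot: [[0.999, 0.053, -0.0], [0.053, -0.999, -0.001], [-0.0, 0.001, -1.0]]
force: [0.1, 0.0, -1.7]
finger_gap: 0.0415
gripper_force: 60.8
```

```bash
python3 look.py w11; python3 - <<'E'
from h import *
go(.5231,.1043,.0225,3.2)
E
```

```text
28.0667 [0.5225 0.1021 0.1328] 0.04151585320393323 [ 0.09769025  0.03192609 -1.72291433] 371.64829954431775 319.23169609873304 237.9350088058583 [[-0.002, 0.966, 0.258, 0.065], [1.0, 0.002, 0.0, -0.001], [-0.0, 0.258, -0.966, -0.142], [0.0, 0.0, 0.0, 1.0]]
28.1167 [ 0.0015 -0.0039  0.2206] [ 0.0001  0.     -0.0003] rows 2.645678263552331 0.016221782865504283
```

View pics/w11.png

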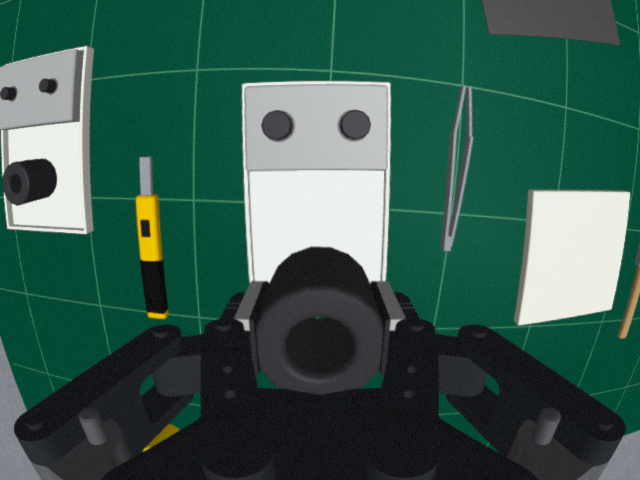

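The medium die is held level over its own empty tray. The plate is bare and the small die stands in the tray at left (28,180). Lowering.

Call:
{"op": "send_rows", "data": {"series": [[0.001,-0.002,0.02,0,0,0,0.4],[0.001,-0.002,0.06,0,0,0,0.4],[0.001,-0.002,0.11,0,0,0,0.4],[0.001,-0.002,0.155,0,0,0,0.4],[0.001,-0.002,0.19,0,0,0,0.4],[0.001,-0.002,0.208,0,0,0,0.4],[0.001,-0.002,0.216,0,0,0,0.4],[0.001,-0.002,0.22,0,0,0,0.4],[0.001,-0.002,0.22,0,0,0,0.4],[0.001,-0.002,0.22,0,0,0,0.4],[0.001,-0.002,0.22,0,0,0,0.4]]}}

```text
clock: 29.03
position: [0.5237, 0.1054, 0.0237]
ee_rot: [[0.998, 0.056, 0.002], [0.056, -0.998, 0.0], [0.002, -0.0, -1.0]]
force: [0.2, 0.8, -1.7]
finger_gap: 0.0415
gripper_force: 60.8
```

Call:
{"op": "send_rows", "data": {"series": [[0,0.001,0.003,0,0,0,0.4],[0,0.001,0.006,0,0,0,0.4],[0,0.001,0.009,0,0,0,0.4],[0,0.001,0.009,0,0,0,0.4]]}}

```text
clock: 29.37
position: [0.5229, 0.1047, 0.0182]
ee_rot: [[0.998, 0.056, -0.0], [0.056, -0.998, -0.0], [-0.0, 0.0, -1.0]]
force: [-0.2, -0.6, -1.4]
finger_gap: 0.0417
gripper_force: 60.8
```

Call:
{"op": "send_rows", "data": {"series": [[0,0,0.001,0,0,0,0.4],[0,0,0.002,0,0,0,0.4],[0,0,0.003,0,0,0,0.4],[0,0,0.003,0,0,0,0.4]]}}

```text
clock: 29.7
position: [0.5229, 0.1047, 0.0181]
ee_rot: [[0.998, 0.056, -0.0], [0.056, -0.998, 0.0], [-0.0, -0.0, -1.0]]
force: [-2.6, -0.0, 11.3]
finger_gap: 0.0412
gripper_force: 62.3
```

Call:
{"op": "send_rows", "data": {"series": [[0,0,0,0,0,0,0.7],[0,0,0,0,0,0,0.7],[0,0,0,0,0,0,0.7],[0,0,-0.03,0,0,0,0.7],[0,0,-0.1,0,0,0,0.7],[0,0,-0.18,0,0,0,0.7],[0,0,-0.25,0,0,0,0.7],[0,0,-0.31,0,0,0,0.7],[0,0,-0.35,0,0,0,0.7],[0,0,-0.36,0,0,0,0.7],[0,0,-0.36,0,0,0,0.7],[0,0,-0.36,0,0,0,0.7]]}}

```text
clock: 30.7
position: [0.5224, 0.1046, 0.1961]
ee_rot: [[0.998, 0.057, -0.001], [0.057, -0.998, -0.0], [-0.001, 0.0, -1.0]]
force: [0.2, 0.2, -0.3]
finger_gap: 0.0599
gripper_force: 0.0
```

```bash
python3 look.py w12; python3 - <<'E'
from fit import *
p=dict(np.load('pics/w12.npz'));fit(p,p,.522,.104,.055)
s=snapshot('scene');cv2.imwrite('pics/s2.png',s['img'][:,:,::-1])
E
```

```text
30.7 [0.5224 0.1046 0.1961] 0.059902735162039686 [ 0.19665252  0.24963901 -0.33141049] 371.64829954431775 319.23169609873304 237.9350088058583 [[-0.002, 0.966, 0.258, 0.065], [1.0, 0.002, 0.0, -0.001], [-0.0, 0.258, -0.966, -0.142], [0.0, 0.0, 0.0, 1.0]]
rect 552.5 106.1 size 156 104 yaw 3.3 bay 522.6 104.3
die [522.9 105.3] r 22.6 z med 0.05368375710900827
```

View pics/s2.png

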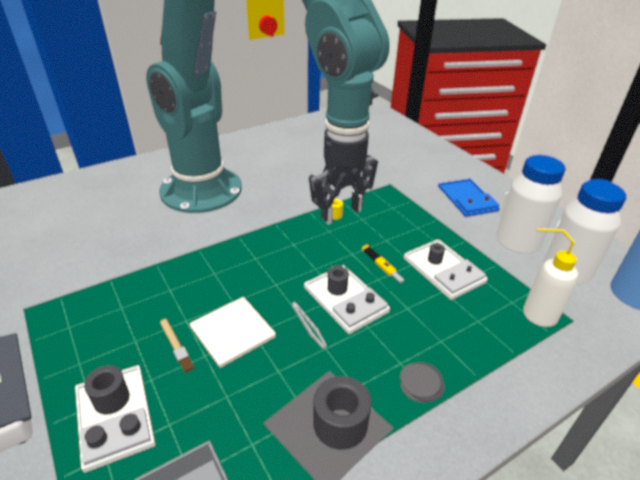

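All three dies stand in their own trays: large at (105,388), medium at (338,280), small at (436,252). The plate is bare, the tools haven't moved and the gripper is clear.

```bash
python3 -c "
from station import *
print(close_job())"
```

```text
the job is handed in; nothing more can be done
None
```

The job is handed in: each die stands upright within about 1 mm of the middle of its own tray's die bay, the plate is bare, and the knife, tweezers and brush are untouched, with about 31 s of the 115 s used.

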